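Take up the slack of a syringe driver and set its pusher to the gauge

ROBOT

A 6-joint arm with a two-finger parallel gripper is mounted at the origin on a cart in front of the work surface, level with it; the furniture and walls round the work are solid. World frame = base frame: x ahead of the robot, y to its left, z up, the work surface at z = 0. Lengths are in mm, angles in rad, forces in N, time in s.
With the tool pointing down it reaches from about 325 to 850 mm from the base axis. Payload 15.5 kg.
Tool frame: the origin (TCP) lies at the very end of the fingers, on their centre line; the grasp point (between the pads) lies 19 mm behind it; z points along the fingers, y is the line along which they close (so a half turn about z gives the same grasp; the last joint's range is limited). The gripper opens to 91 mm and grips with 3 to 60 N. Pads are 32 mm wide; open, the fingers measure 118 mm over their backs; the gripper's body (76 mm by 178 mm) begins 60 mm behind the grasp point.
Start: joints at [-1.304, 0.494, 1.345, -0, 1.302, -0.096], TCP at [221.809, -584.317, 213.915] pointing down, gripper open.
Joint ranges: [-2.91, 2.91], [-0.82, 2.16], [0.22, 2.67], [-1.22, 4.37], [0.12, 2.79], [-3.08, 3.08]. Speed limits (rad/s): [1.89, 1.89, 2.57, 3.01, 3.01, 3.01].

INTERFACE

Orientations are given as a rotation vector (axis times angle).
In Python, from station import robot, snapshot, camera_info, ticket gives the robot as it stands.
- The arm moves only by the tool send_rows, never from a script. Its argument "steps" is one flat list of numbers, 5 for each row, row after row: the closure, from -1 (fully open) to 1 (shut), then the shift along the tool's x, y, z in mm, then the turn about the tool's z in degrees. In form: [hand, x, y, z, yaw, hand, x, y, z, yaw, ...]. A call has 1 to 12 rows; each row is the pose to reach, as a shift and turn from the pose commanded when the call began, along the tool's axes at that moment; what a row does not reach only later rows make up. A row lasts 1/8 s, in which the tool goes at most 62.5 mm and 10.7 degrees, less where a joint would pass 70% of its speed; a pose out of reach is approached as far as the arm can. A call with a gripper value outside its range is refused whole. The fingers move at their own pace and stop on an object; "force" is the grip in N (left out, the last holds). Time passes only in rows, so rows that repeat a pose let the fingers close. It gives the time, the measured TCP pose, the force, the opening and the grip force at its end, in the units of the state.
- robot.read_state(): the state, without advancing time (a new reading comes with each control period).
- snapshot(name): name is "scene" or "top"; returns the picture (420x560x3 uint8, blue, green, red); there is no depth.
- camera_info(name): a dict with "fovy" (degrees; the focal length in pixels is half the picture's height over the tangent of half this angle, whatever the lens; pixels are square), "cx", "cy" (the principal point, pixels), "xyz" and "orientation" of the camera in the world. Camera axes: x right, y up, looking along -z (the intrinsics and any distortion apply to the point x, -y, -z); pixel columns grow to the right and rows downward; lengths in mm; the calibration is good to about 2 mm. A picture is of the moment at which its call begins. camera_info takes no time and is no camera call.
- ticket.close_job(): hands the job in; it is judged then, once.
The state is a dict: "t": time; "joints": joint angles; "qvel": joint speeds; "effort": joint torques, N m; "position": TCP position; "ee_rot": TCP orientation; "force": force on the tool from outside, world axes, zero at the start; "moment": the same for the moment, N m; "finger_gap": finger opening in mm; "grasp_force": force on a finger pad.
Only numpy, scipy, OpenCV 4.12 (cv2) and the standard library are available. Lean on these libraries where they do the work, as an engineer would, in place of code of your own. Each camera call takes 0.05 s, during which the arm holds its last target. There are 200 camera calls.

TASK

The pusher of the small syringe driver has been run too far and presses hard on the plunger of the check gauge. Working it only by its black handle, draw the pusher back until it stands about 10 mm clear of the freed plunger, then bring it up again slowly from behind, through the slack, until you feel the gauge's firm inner spring just met, within about 2 mm, and let go there with the slack still taken up forward. If you overrun, draw clear and come up again rather than easing back; never load the plunger beyond 16 N, and leave the things beside the driver alone.

Things in the scene. Friction and masses are not known exactly. Their poses are not given: they have to be found in the camera images.
- driver_bed: Fixed grey base plate of the syringe driver, 96 x 300 x 12 mm; origin at its underside on the table; its +y is 'forward', from handle to gauge; z up. It spans y -133 to +167 mm, x +-48 mm. At its +y end a steel gauge barrel, 29 mm thick, y 62 to 154 mm, axis 30 mm above the table, is strapped in two blocks; nothing fixed on it is above 50 mm.
- gauge_plunger: Dark disc 26 mm across on a 10 mm rod, sliding along the bed's y at x = 0, z = 30 mm. Origin: centre of its rear (-y) face; axes as the bed's. A light spring (1 N) returns it to a stop at y = 18 mm of the bed. Pressed in, it meets a firm inner spring, unseen, somewhere from y = 25 to 35 mm, differing each time: there the force jumps from 1 to 4.5 N, then 1.2 N per mm.
- pusher_saddle: White U-shaped saddle, 60 mm wide, top 43 mm above the table: pusher wall in front, rear wall behind, joined by a thin floor. Slides along the bed's y, 8 N dry friction, stays where left, y = -25 to +49 mm of the bed. Origin: centre of the pusher wall's front face, which bears on the plunger (with 7.5 to 13.5 N at the start); axes as the bed's. Not to be touched directly.
- drive_handle: Black upright grip, 18 mm along y, 36 mm along x, 38 mm high (top 92 mm above the table), on a dark block that lies between the saddle's walls with 10 mm of play. Origin: centre of the grip, 73 mm above the table; axes as the bed's. It is 27 mm behind (-y of) the saddle's origin when the slack is taken up forward, 37 mm behind when the block pulls the rear wall.
- vial: Bystander: brown glass vial, 43 mm across, 77 mm high, standing upright beside the bed; origin under its centre.
- tape: Bystander: roll of tape, 62 mm across, 25 mm high, lying beside the bed; origin under its centre.
- syringe: Bystander: syringe, 30 x 118 x 18 mm, lying along the near (-x) side of the bed; origin under its centre.
- block_front (a point): Centre of the drive block's front face (block 30 mm long, 44 mm wide, top 41 mm high), which pushes the saddle's pusher wall; 15 mm ahead of the grip's centre, 42 mm lower. The block has 5 N dry friction, stays where left. Pushed slowly forward the hand feels about 5 N in the play, 13 N carrying the saddle, 14 N with the plunger, 17.5 N and 1.2 N per mm more on the firm spring.

How it is judged (in metres and radians):
On the way, in this order (a step that is already met when the one before it is completed fails the run):
1. the pusher's front face stands at least 8 mm clear behind the plunger (y of pusher_saddle in the frame of gauge_plunger below -0.008 m), for 0.1 s.
2. brought up again, the pusher bears on the plunger with more than 3 N (firm spring met) with the slack taken up forward (contact force between pusher_saddle and gauge_plunger above 3 N and y of drive_handle in the frame of pusher_saddle above -0.029 m), for 0.1 s.
At the end, for the whole second after the job is handed in: The pusher bears on the plunger with 3 to 7.3 N, that is on the firm inner spring and no more than about 2.5 mm into it; the drive block stands within 2 mm of the pusher wall (slack taken up forward), and the handle is let go and at rest (all of step 2 and contact force between pusher_saddle and gauge_plunger below 7.3 N and linear speed of drive_handle below 0.005 m/s); the robot touches nothing.
It fails at once if the plunger is pressed with more than 18 N (contact force between pusher_saddle and gauge_plunger above 18 N).
It fails at once if the pusher saddle or the plunger is pushed directly by the robot (more than 2 N) (contact force between any of the arm, the fingers and pusher_saddle above 2 N or contact force between any of the arm, the fingers and gauge_plunger above 2 N).
It fails at once if the vial, tape roll or syringe is moved by more than 20 mm (distance of any of vial, tape, syringe from where it was at the start of the episode above 0.02 m).
It also fails if it takes over 48 s, if anything falls off the work surface, if the arm or the gripper's body presses on something with over 40 N, if the wrist force passes 120 N, or if a joint passes its speed limit or range.

## Working session

There is one attempt and no reset: what is moved stays moved. The work goes in short steps, Python scripts to look and compute and a tool call to move; the robot and the scene stay as the last step left them, time stands still between calls to the robot, and variables do not carry over. Pictures are saved under pics/ and viewed, at most 10 in all, crops included, and the job is handed in when it is done.

Besides the shell and the picture viewer there is one more tool, called after ">>>" as name(argument=value, ...) on one line, values as JSON. send_rows: Moves the arm, as the interface text tells. Its arguments: {"type":"object","properties":{"steps":{"type":"array"},"force":{"type":"number"}},"required":["steps"]}

```bash
ls; mkdir -p pics
python3 - <<'E'
from station import robot, snapshot, camera_info
import cv2
for n in ("scene","top"):
    cv2.imwrite(f"pics/{n}0.png",snapshot(n)); print(n,camera_info(n))
print(robot.read_state())
E
```

```text
pics
scene {'fovy': 55.52677493899461, 'cx': 282.1240619709344, 'cy': 209.47995092052852, 'xyz': array([ -83.81973618, -627.7819842 ,  458.13390067]), 'orientation': array([ 1.02916309, -0.5189391 , -0.81926566])}
top {'fovy': 52.12836024167056, 'cx': 278.1643095108501, 'cy': 203.6603368160456, 'xyz': array([ 484.73820779, -180.211428  ,  943.06801073]), 'orientation': array([ 0.05400742, -0.07487736, -1.54515563])}
{'t': 0.1, 'joints': array([-1.30350461e+00,  4.94134144e-01,  1.34604324e+00, -6.64439907e-06,
        1.30248170e+00, -9.55110613e-02]), 'qvel': array([-1.52495011e-05, -5.43525387e-04, -3.03869584e-03,  1.42781663e-03,
       -4.46622443e-04, -1.76474937e-04]), 'effort': array([ 1.86969330e-03, -8.80243564e+01, -3.82544589e+01,  7.08320900e-02,
        4.81129624e-02, -1.10207968e-04]), 'position': array([ 221.71870221, -584.00536954,  213.39852616]), 'ee_rot': array([-3.08899986e+00, -5.66580050e-01,  1.53674588e-04]), 'force': array([-0.34138938, -0.6771458 ,  0.87402414]), 'moment': array([-0.03563735,  0.01533324,  0.02570122]), 'grasp_force': 0.0, 'finger_gap': 91.00333963262062}
```

View pics/scene0.png

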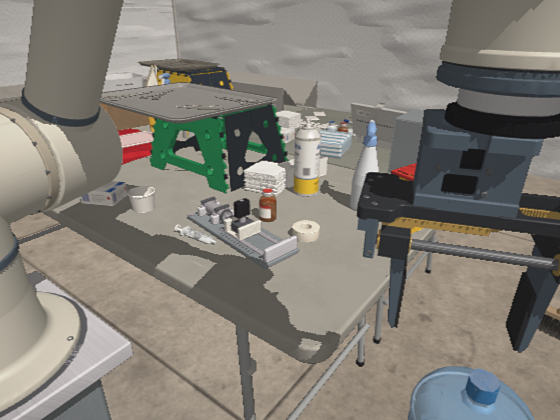

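View pics/top0.png

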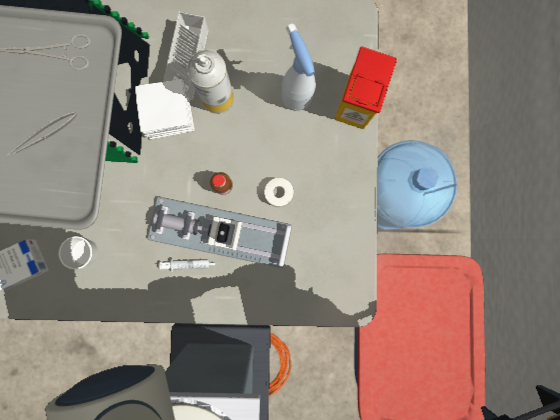

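The top view shows the driver at about (150–292, 197–265), with the gauge to the left (world +y) and the black grip near (222, 232). The vial is at (221, 182), the tape at (279, 191) and the syringe at (186, 265). I'll zoom in on the driver.

Run:
```python
import cv2
im=cv2.imread("pics/top0.png")[185:275,142:302]
cv2.imwrite("pics/topc.png",cv2.resize(im,None,fx=5,fy=5,interpolation=cv2.INTER_CUBIC))
im=cv2.imread("pics/scene0.png")[180:270,165:325]
cv2.imwrite("pics/scenec.png",cv2.resize(im,None,fx=5,fy=5,interpolation=cv2.INTER_CUBIC))
```

```text
(no output)
```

View pics/topc.png

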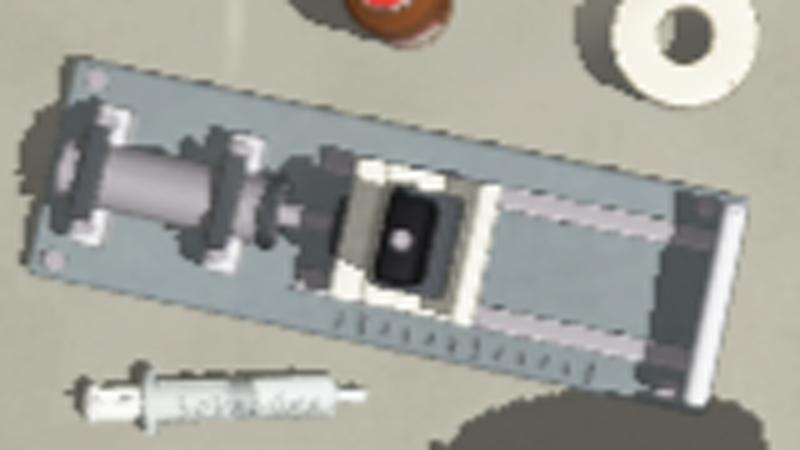

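View pics/scenec.png

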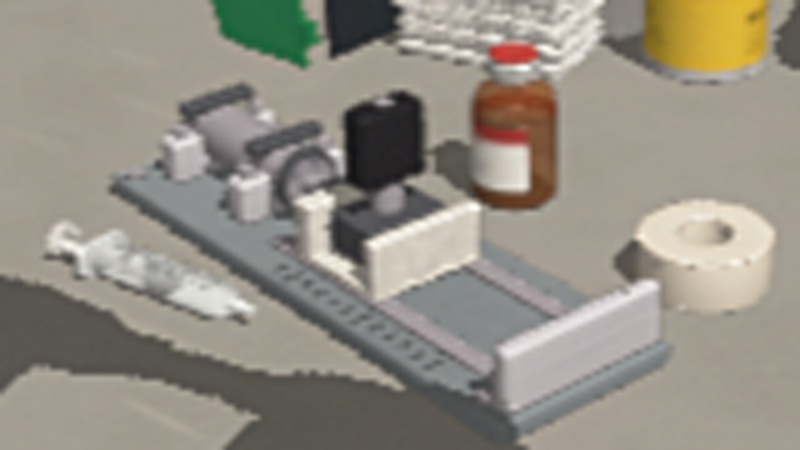

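The crop shows the bed corners at crop (75,57), (745,195), (708,408) and (28,270), the grip top around (405,238) with its screw at (400,240), and the white saddle walls at about x=350 and 480. The scene crop shows the grip top screw at (383,100), the bed's near corner at (515,437) and its right corner at (668,350).

```bash
cat > h.py <<'E'
import numpy as np
from station import camera_info
from scipy.spatial.transform import Rotation as R
def ray(n,u,v):
    c=camera_info(n); f=210/np.tan(np.radians(c['fovy']/2))
    d=R.from_rotvec(c['orientation']).apply([(u-c['cx'])/f,-(v-c['cy'])/f,-1]); return np.array(c['xyz']),d
def at(n,u,v,z):
    o,d=ray(n,u,v); return o+d*(z-o[2])/d[2]
T=lambda x,y,z: at("top",142+x/5-.4,185+y/5-.4,z)
S=lambda x,y,z: at("scene",165+x/5-.4,180+y/5-.4,z)
E
python3 - <<'E'
from h import *
from scipy.optimize import least_squares
np.set_printoptions(precision=1,suppress=True)
loc=np.array([[48,167],[48,-133],[-48,-133],[-48,167]])
P=np.array([T(*p,12)[:2] for p in [(75,57),(745,195),(708,408),(28,270)]])
def f(q):
    c,s=np.cos(q[2]),np.sin(q[2]); return ((loc@np.array([[c,s],[-s,c]])+q[:2])-P).ravel()
r=least_squares(f,[500,-180,0]);q=r.x;print(q[:2],np.degrees(q[2]),r.fun)
c,s=np.cos(q[2]),np.sin(q[2]);M=np.array([[c,-s],[s,c]])
L=lambda w:(w[:2]-q[:2])@M
for nm,w in dict(screwT=T(400,240,92),gtop=T(406,238,92),screwS=S(383,100,92),Snear=S(515,425,12),Sright=S(668,343,12),wallF_T=T(358,160,43),wallR=T(500,187,43),wallRb=T(470,325,43),wallFb=T(335,295,43),rearwallS=S(372,298,12),vial=T(385,5,77),tape=T(685,37,25)).items(): print(nm,w[:2],L(w))
from station import robot
st=robot.read_state();print(R.from_rotvec(st['ee_rot']).as_matrix())
E
```

```text
[496.3 -82.9] -10.045652565666364 [ 0.9  0.7  1.3 -2.5 -1.3  0.3 -1.   1.6]
screwT [495.  -80.4] [-1.7  2.2]
gtop [495.8 -82.8] [-0.5  0.1]
screwS [499.  -77.4] [1.8 5.9]
Snear [ 429.4 -207.4] [ -44.2 -134.2]
Sright [ 517.2 -219.9] [  44.5 -131.2]
wallF_T [528.5 -56. ] [27.1 32.2]
wallR [ 518.7 -115.7] [ 27.8 -28.4]
wallRb [ 461. -105.] [-30.9 -27.9]
wallFb [472.  -48.5] [-29.9  29.7]
rearwallS [468.2 -94.9] [-25.6 -16.7]
vial [590.  -69.3] [89.9 29.8]
tape [ 585.8 -191.9] [107.2 -91.7]
[[ 0.9  0.4 -0. ]
 [ 0.4 -0.9  0. ]
 [ 0.  -0.  -1. ]]
```

>>> send_rows(steps=[-1,43,-37,0,3,-1,87,-74,0,6,-1,130,-111,0,9,-1,174,-148,0,12,-1,217,-185,0,15,-1,260,-222,10,18,-1,304,-259,20,21,-1,347,-296,32,24,-1,391,-333,44,27,-1,434,-370.5,54,30.8,-1,434,-370.5,54,30.8,-1,434,-370.5,54,30.8], force=40)

```text
t: 1.6
position: [495.8, -83.9, 159.7]
ee_rot: [3.13, -0.272, -0.001]
force: [-0.0, -0.3, 0.4]
finger_gap: 91.3
grasp_force: 0.0
```

>>> send_rows(steps=[-1,0,0,25,0,-1,0,0,50,0,-1,0,0,75,0,-1,0,0,92,0,-1,0,0,102,0,-1,0,0,102,0])

```text
t: 2.35
position: [495.7, -84.6, 57.8]
ee_rot: [-3.129, 0.276, 0.001]
force: [0.3, -0.6, 1.2]
finger_gap: 91.4
grasp_force: 0.0
```

Run:
```python
from station import snapshot
import cv2
im=snapshot("scene")[150:270,165:325]
cv2.imwrite("pics/s1.png",cv2.resize(im,None,fx=5,fy=5,interpolation=cv2.INTER_CUBIC))
```

```text
(no output)
```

View pics/s1.png

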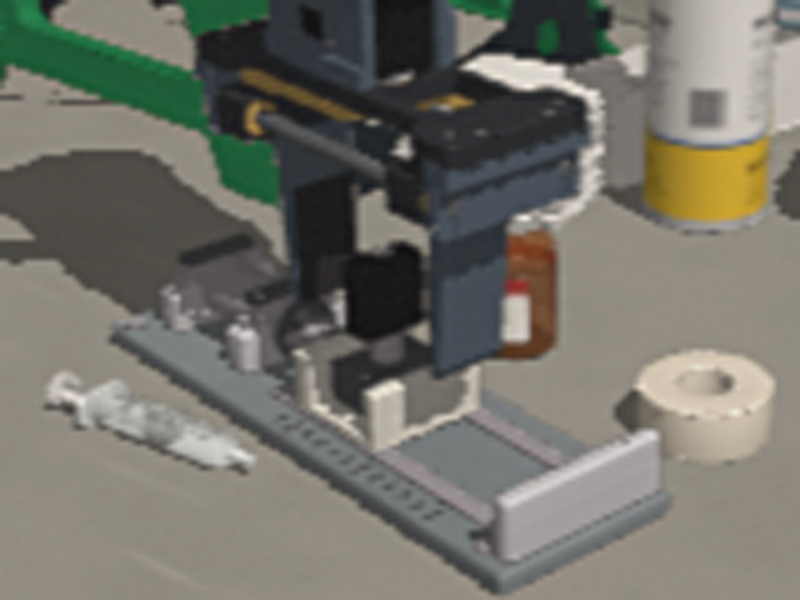

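The black grip (crop 385,290) stands between the two open fingers, which are clear of the saddle and bed. I'll close on it.

>>> send_rows(steps=[0.2,0,0,0,0,0.2,0,0,0,0,0.5,0,0,0,0,0.5,0,0,0,0,1,0,0,0,0,1,0,0,0,0,1,0,0,0,0,1,0,0,0,0], force=50)

```text
t: 3.4
position: [496.1, -83.6, 57.9]
ee_rot: [-3.129, 0.275, 0.0]
force: [0.9, 3.5, 0.1]
finger_gap: 17.4
grasp_force: 50.0
```

>>> send_rows(steps=[1,0,2,0,0,1,0,5,0,0,1,0,8,0,0,1,0,11,0,0,1,0,14,0,0,1,0,17,0,0,1,0,20,0,0,1,0,23,0,0,1,0,26,0,0,1,0,28,0,0,1,0,29.5,0,0,1,0,29.5,0,0])

```text
t: 4.9
position: [490.8, -112.2, 57.9]
ee_rot: [-3.128, 0.276, 0.0]
force: [2.5, 10.0, 1.8]
finger_gap: 17.9
grasp_force: 50.0
```

Run:
```python
from station import snapshot,robot
import cv2
im=snapshot("top")[185:275,142:302]
cv2.imwrite("pics/t2.png",cv2.resize(im,None,fx=5,fy=5,interpolation=cv2.INTER_CUBIC))
im=snapshot("scene")[150:270,165:325]
cv2.imwrite("pics/s2.png",cv2.resize(im,None,fx=5,fy=5,interpolation=cv2.INTER_CUBIC))
print(robot.read_state()['force'])
```

```text
[ 2.30620332 10.08785215  1.60394465]
```

View pics/s2.png

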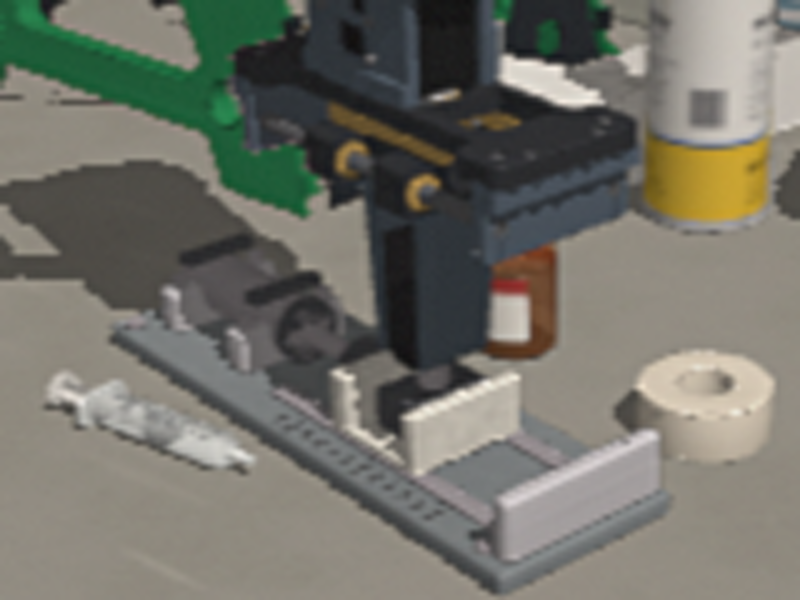

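View pics/t2.png

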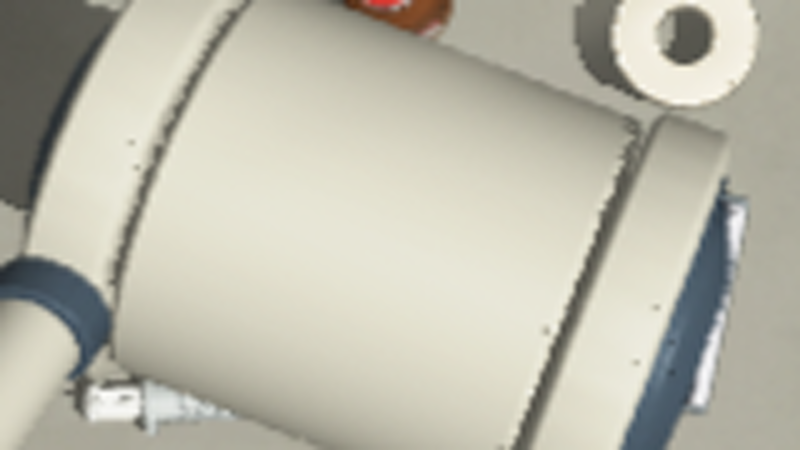

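The scene crop shows the saddle drawn back: rear wall's near bottom corner went from (372,448) to (412,472), and there is a visible gap in front of the pusher wall. The arm covers the driver in the top view.

Run:
```python
from h import *
q=np.array([496.3,-82.9]);a=np.radians(-10.05);c,s=np.cos(a),np.sin(a);M=np.array([[c,-s],[s,c]])
L=lambda w:((w[:2]-q)@M).round(1)
for p in [(372,298,14),(412,322,14),(368,243,43),(405,264,43)]: print(L(S(*p)))
print(L(np.array([490.8,-112.2])),L(np.array([496.1,-83.6])))
```

```text
[-27.6 -19.5]
[-27.3 -47.3]
[-29.6 -21.3]
[-29.3 -46.5]
[ -0.3 -29.8] [-0.1 -0.7]
```

>>> send_rows(steps=[1,0,-2,0,0,1,0,-4,0,0,1,0,-6,0,0,1,0,-8,0,0,1,0,-9,0,0])

```text
t: 5.62
position: [492.2, -104.4, 57.9]
ee_rot: [3.129, -0.274, -0.001]
force: [-2.5, -5.5, 0.8]
finger_gap: 17.8
grasp_force: 50.0
```

>>> send_rows(steps=[1,0,-1,0,0,1,0,-2,0,0,1,0,-3,0,0,1,0,-4,0,0,1,0,-5,0,0])

```text
t: 6.25
position: [493.1, -100.2, 57.9]
ee_rot: [3.128, -0.274, -0.001]
force: [-5.3, -11.0, 0.2]
finger_gap: 17.9
grasp_force: 50.0
```

>>> send_rows(steps=[1,0,-0.5,0,0,1,0,-1,0,0,1,0,-1.5,0,0,1,0,-2,0,0])

```text
t: 6.75
position: [493.4, -98.2, 57.9]
ee_rot: [3.128, -0.274, -0.001]
force: [-4.6, -11.7, -0.1]
finger_gap: 18.0
grasp_force: 50.0
```

>>> send_rows(steps=[1,0,-0.5,0,0,1,0,-1,0,0,1,0,-1.5,0,0,1,0,-2,0,0])

```text
t: 7.25
position: [493.8, -96.3, 57.9]
ee_rot: [3.128, -0.274, -0.001]
force: [-4.7, -12.3, 0.3]
finger_gap: 17.8
grasp_force: 50.0
```

>>> send_rows(steps=[1,0,-0.5,0,0,1,0,-1,0,0,1,0,-1.5,0,0,1,0,-2,0,0,1,0,-2.5,0,0,1,0,-3,0,0])

```text
t: 8.0
position: [494.3, -93.3, 57.9]
ee_rot: [3.128, -0.274, -0.001]
force: [-3.8, -11.6, 1.4]
finger_gap: 17.7
grasp_force: 50.0
```

>>> send_rows(steps=[1,0,-0.5,0,0,1,0,-1,0,0,1,0,-1.5,0,0,1,0,-2,0,0,1,0,-2.5,0,0,1,0,-3,0,0])

```text
t: 8.75
position: [494.8, -90.4, 57.9]
ee_rot: [3.128, -0.274, -0.001]
force: [-4.4, -11.3, 0.8]
finger_gap: 17.8
grasp_force: 50.0
```

>>> send_rows(steps=[1,0,-0.5,0,0,1,0,-1,0,0,1,0,-1.5,0,0,1,0,-2,0,0])

```text
t: 9.25
position: [495.2, -88.5, 57.9]
ee_rot: [3.128, -0.274, -0.001]
force: [-4.5, -14.0, -0.6]
finger_gap: 18.1
grasp_force: 50.0
```

>>> send_rows(steps=[1,0,-0.5,0,0,1,0,-1,0,0,1,0,-1.5,0,0,1,0,-2,0,0])

```text
t: 9.75
position: [495.5, -86.5, 57.9]
ee_rot: [3.128, -0.274, -0.001]
force: [-4.2, -13.6, -0.1]
finger_gap: 17.8
grasp_force: 50.0
```

>>> send_rows(steps=[1,0,-0.5,0,0,1,0,-1,0,0])

```text
t: 10.0
position: [495.7, -85.5, 57.9]
ee_rot: [3.128, -0.274, -0.0]
force: [-4.1, -14.1, -0.0]
finger_gap: 17.6
grasp_force: 50.0
```

>>> send_rows(steps=[1,0,-0.5,0,0,1,0,-1,0,0])

```text
t: 10.25
position: [495.9, -84.5, 57.9]
ee_rot: [3.128, -0.274, -0.0]
force: [-4.7, -13.6, 0.2]
finger_gap: 18.0
grasp_force: 50.0
```

>>> send_rows(steps=[1,0,-0.5,0,0,1,0,-1,0,0])

```text
t: 10.5
position: [496.1, -83.6, 57.9]
ee_rot: [3.128, -0.274, -0.001]
force: [-3.9, -12.8, 0.1]
finger_gap: 18.2
grasp_force: 50.0
```

>>> send_rows(steps=[1,0,-0.5,0,0,1,0,-1,0,0])

```text
t: 10.75
position: [496.3, -82.6, 57.9]
ee_rot: [3.128, -0.274, -0.0]
force: [-4.9, -13.4, 1.2]
finger_gap: 17.3
grasp_force: 50.0
```

>>> send_rows(steps=[1,0,-0.5,0,0,1,0,-1,0,0])

```text
t: 11.0
position: [496.4, -81.6, 57.9]
ee_rot: [3.128, -0.274, -0.0]
force: [-4.7, -13.7, -0.4]
finger_gap: 18.0
grasp_force: 50.0
```

>>> send_rows(steps=[1,0,-0.5,0,0,1,0,-1,0,0])

```text
t: 11.25
position: [496.7, -80.6, 57.9]
ee_rot: [3.128, -0.274, -0.0]
force: [-4.8, -13.4, 0.2]
finger_gap: 17.9
grasp_force: 50.0
```

>>> send_rows(steps=[1,0,-0.5,0,0,1,0,-1,0,0])

```text
t: 11.5
position: [496.8, -79.6, 57.9]
ee_rot: [3.128, -0.274, -0.0]
force: [-3.5, -13.9, -0.1]
finger_gap: 17.9
grasp_force: 50.0
```

>>> send_rows(steps=[1,0,-0.5,0,0,1,0,-1,0,0])

```text
t: 11.75
position: [497.0, -78.6, 57.9]
ee_rot: [3.128, -0.274, -0.0]
force: [-4.4, -13.4, -0.3]
finger_gap: 17.9
grasp_force: 50.0
```

>>> send_rows(steps=[1,0,-0.5,0,0,1,0,-1,0,0])

```text
t: 12.0
position: [497.1, -77.9, 57.9]
ee_rot: [3.128, -0.274, -0.0]
force: [-5.0, -18.2, -0.5]
finger_gap: 17.9
grasp_force: 50.0
```

>>> send_rows(steps=[1,0,-0.4,0,0,1,0,-0.4,0,0])

```text
t: 12.25
position: [497.2, -77.5, 57.9]
ee_rot: [3.128, -0.274, -0.0]
force: [-4.7, -17.5, 0.2]
finger_gap: 17.8
grasp_force: 50.0
```

```bash
python3 -c "
from station import robot
s=robot.read_state();print(s['force'],s['position'])"
```

```text
[ -4.72451907 -17.51911589   0.24908442] [497.1918189  -77.54871699  57.90486196]
```

The firm spring is met: the jump is about 4 N and the estimated load is about 5 N. I'll release by opening, then lift clear.

>>> send_rows(steps=[0.5,0,0,0,0,0.3,0,0,0,0,0,0,0,0,0,-0.3,0,0,0,0,-0.3,0,0,0,0])

```text
t: 12.88
position: [497.4, -76.1, 57.9]
ee_rot: [-3.13, 0.274, 0.0]
force: [-0.6, 0.6, 0.9]
finger_gap: 58.2
grasp_force: 0.0
```

>>> send_rows(steps=[-0.3,0,0,-15,0,-0.3,0,0,-35,0,-0.3,0,0,-60,0,-0.3,0,0,-90,0,-0.3,0,0,-120,0,-0.3,0,0,-140,0,-0.3,0,0,-140,0,-0.3,0,0,-140,0])

```text
t: 13.88
position: [497.1, -76.0, 197.8]
ee_rot: [-3.13, 0.274, 0.001]
force: [0.0, -0.3, -0.9]
finger_gap: 59.1
grasp_force: 0.0
```

Run:
```python
from station import snapshot
import cv2
im=snapshot("scene")[150:270,165:325]
cv2.imwrite("pics/s3.png",cv2.resize(im,None,fx=5,fy=5,interpolation=cv2.INTER_CUBIC))
```

```text
(no output)
```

View pics/s3.png

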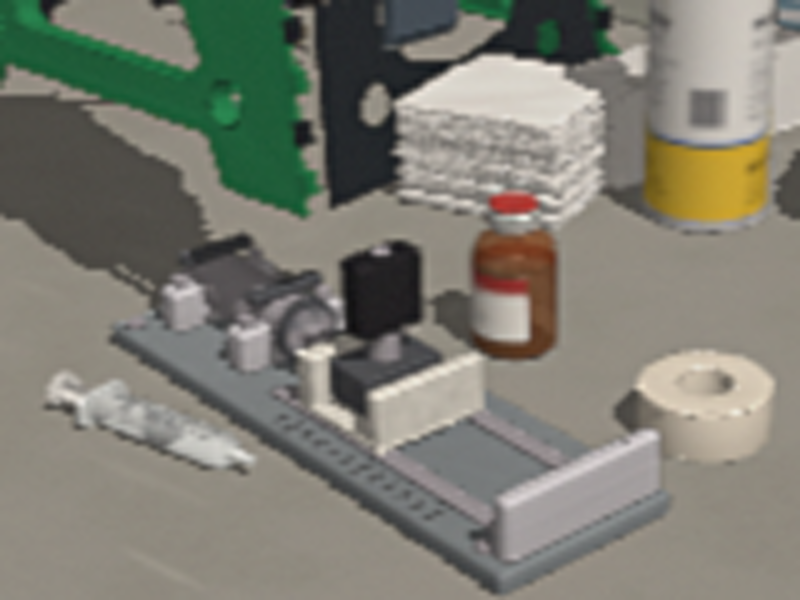

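The handle is free, the block is up against the pusher wall with a gap behind it, and the rear wall corner is at about (376,450), slightly behind its starting point. The vial, tape and syringe haven't moved. I'll hand it in.

```bash
python3 -c "
from station import ticket
print(ticket.close_job())"
```

```text
the job is handed in; nothing more can be done
None
```

The job is handed in, with no verdict returned: I drew the pusher back about 11 mm clear of the plunger, brought it up slowly until the firm spring was just met (about 5 N by the force reading), and released the handle with the slack taken up forward.

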